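Put the loose bearing balls away in the parts drawer

TASK

Of the two low drawer units, pull the drawer with the long bar handle gently out to its stop, first moving aside the square tube offcut that stands in its way and leaving it standing upright on the bench; the drawer must not shove it. Then bring the scoop's spout down close over the empty rear compartment and tip all five steel balls into it, without letting them fall from a height, and stand the scoop upright on the bench. Leave that drawer fully out, keep the knob-handled drawer shut, and do not disturb the spray can, the drilled plate or the piece of angle iron.

Things in the scene. Friction and masses are not known exactly. Their poses are not given: they have to be found in the camera images.
- unit_bar: Fixed grey steel drawer unit, 160 wide (y), 78 high; its one drawer has a horizontal bar handle. Origin: on the bench under the middle of the shut drawer's front face; x points from front to back, so the drawer comes out along -x. The unit reaches back to x = 197, its fixed top from x = 12.
- unit_knob: Fixed drawer unit of the same size and frame, standing beside it; its drawer has a round knob (28 diameter, sticking out 43) and stays shut.
- unit_bar_drawer (a joint): How far the bar-handled drawer is out, m: 0 shut, 0.145 at its stop. About 1.5 N of friction; stays where left. Inside, a divider parts a front compartment full of nuts from the empty rear one: 89 (x) by 134 (y), floor 14 above the bench, walls and divider up to 55, centre 168.5 behind the bar handle's axis. At the stop its front 68 are open above; the rest is under the unit's top (78 high).
- unit_knob_drawer (a joint): How far the knob-handled drawer is out, m: 0 shut; same slide.
- bar_handle (a point): Middle of the drawer's bar handle, unit's axes; it moves with the drawer. Bar 11 in diameter, 90 long (along y), its axis 35 in front of the drawer front and 55 above the bench, on two thin legs 38 either side of its middle. The front panel's top edge is 73 above the bench.
- scoop_grip (a point): Gripping point on the aluminium scoop's upright grip, 66 above its underside; x points to the spout, z up. The grip is a flat bar 12 thick (x), 28 wide (y), its top 85 above the underside. Scoop: 104 long, 60 wide, about 160 g, walls 28 high (side 3, back 12 thick); the grip stands at the back end, 45 behind the scoop's middle.
- scoop_spout (a point): Middle of the scoop's spout lip, scoop's axes: 98 in front of scoop_grip and 49.5 lower. The flat floor rises over the last 27 at 28 degrees to this lip, 60 wide, between the side walls, so the balls roll out once the spout is tipped down clearly more than 28 degrees (about 45 or more).
- offcut_mid (a point): Centre of a loose square steel tube offcut standing on end, 40 x 40, 60 high, 4 wall, z up along the tube, about 0.25 kg.
- can: Loose spray can, bystander, 65 diameter, about 190 high; origin: centre of the underside.
- plates: Loose drilled steel plate, bystander, 100 (x) x 60 (y) x 24; origin: centre of the underside.
- angle: Loose short piece of angle iron, bystander, 50 x 50, 50 high; origin: centre of the underside.
- ball0: Polished steel ball, 16 diameter, 17 g, one of five lying loose in the scoop at the start; origin: its centre.
- ball1: Polished steel ball, 16 diameter, 17 g, one of five lying loose in the scoop at the start; origin: its centre.
- ball2: Polished steel ball, 16 diameter, 17 g, one of five lying loose in the scoop at the start; origin: its centre.
- ball3: Polished steel ball, 16 diameter, 17 g, one of five lying loose in the scoop at the start; origin: its centre.
- ball4: Polished steel ball, 16 diameter, 17 g, one of five lying loose in the scoop at the start; origin: its centre.

How it is judged:
By the outcome, as a careful person would: the job done as asked, in the order asked, and still so for the second after the job is handed in, with the robot touching nothing.
It also fails if it takes over 72 s, if anything falls off the work surface, if the arm or the gripper's body presses on something with over 40 N, if the wrist force passes 120 N, or if a joint passes its speed limit or range.

ROBOT

A 6-joint arm with a two-finger parallel gripper is mounted at the origin on the work surface. World frame = base frame: x ahead of the robot, y to its left, z up, the work surface at z = 0. Lengths are in m, angles in rad, forces in N, time in s.
With the tool pointing down it reaches from about 0.35 to 0.975 m from the base axis. Payload 4.9 kg.
Tool frame: the origin (TCP) lies midway between the tips of the shut fingers; the grasp point (between the pads) lies 19 mm behind it; z points along the fingers, y is the line along which they close (so a half turn about z gives the same grasp; the last joint's range is limited). The gripper opens to 85 mm and grips with 20 to 120 N. Pads are 22 mm wide; open, the fingers measure 114 mm over their backs; the gripper's body (76 mm by 85 mm) begins 54 mm behind the grasp point. The pads swing forward as they close: fully open they stand 13 mm farther back than shut.
Start: joints at [1.192, 0.053, 1.613, -0, 1.476, -0.119], TCP at [0.161, 0.604, 0.231] pointing down, gripper open.
Joint ranges: [-3.01, 3.01], [-1.01, 2.22], [0.06, 2.58], [-1.02, 4.17], [0.09, 2.62], [-3.14, 3.14]. Speed limits (rad/s): [2.57, 2.57, 3.14, 3.14, 3.14, 3.14].

INTERFACE

Orientations are given as a unit quaternion [x, y, z, w].
In Python, from plant import env gives the robot as it stands.
- The arm moves only by the shell command python3 -m handwheel 'ROWS' [FORCE]. ROWS is JSON, a list of rows, each a list of 3 entries, a list of its own where there are three numbers: the shift along the tool's x, y, z scaled (see below), then the turn, a rotation vector about the tool's x, y, z scaled (see below), then the opening, from -1 (shut) to 1 (fully open). A call has exactly 8 rows; each row is the pose to reach, as a shift and turn from the pose commanded when the call began, along the tool's axes at that moment; what a row does not reach only later rows make up. The controller multiplies each number of a shift by 0.5 m and each number of a turn by 90 degrees. A row lasts 1/8 s, in which the tool goes at most 62.5 mm and 10.7 degrees, less where a joint would pass 70% of its speed; a pose out of reach is approached as far as the arm can. A call with a number of a shift or a turn outside -1 to 1 is refused whole. A call with a gripper value outside its range is refused whole. The fingers move at their own pace and stop on an object; FORCE is the grip in N (left out, the last holds). Time passes only in rows, so rows that repeat a pose let the fingers close, or fill a call up. It gives the time, the measured TCP pose, the force, the opening and the grip force at its end, in the units of the state.
- env.observe(): the state, without advancing time (a new reading comes with each control period).
- env.snapshot(name): name is "scene" or "top" or "wrist"; returns the picture (420x560x3 uint8, blue, green, red); there is no depth.
- env.camera_info(name): a dict with "vfov" (degrees; the focal length in pixels is half the picture's height over the tangent of half this angle, whatever the lens; pixels are square), "cx", "cy" (the principal point, pixels), "origin" and "orientation" of the camera in the world; the wrist camera has in their place "tool_from_camera" (4x4, takes a point from camera to tool coordinates, whose origin is the TCP and whose axes are the flange's). Camera axes: x right, y down, z forward; pixel columns grow to the right and rows downward; lengths in m; the calibration is good to about 2 mm. A picture is of the moment at which its call begins: read the wrist's pose just before it. camera_info takes no time and is no camera call.
- env.finish_job(): hands the job in; it is judged then, once.
The state is a dict: "time_s": time; "joint_pos": joint angles; "qvel": joint speeds; "joint_efforts": joint torques, N m; "eef_pos": TCP position; "tcp_rot": TCP orientation; "wrist_force": force on the tool from outside, world axes, zero at the start; "moment": the same for the moment, N m; "gripper_width": finger opening in m; "finger_force": force on a finger pad.
Only numpy, scipy, OpenCV 4.12 (cv2) and the standard library are available. Lean on these libraries where they do the work, as an engineer would, in place of code of your own. Each camera call takes 0.05 s, during which the arm holds its last target. There are 200 camera calls.

## Working session

There is one attempt and no reset: what is moved stays moved. The work goes in short steps, Python scripts to look and compute and a shell command to move; the robot and the scene stay as the last step left them, time stands still between calls to the robot, and variables do not carry over. Pictures are saved under pics/ and viewed, at most 10 in all, crops included, and the job is handed in when it is done.

```bash
mkdir -p pics; ls; python3 - <<'E'
from plant import env
import cv2
s=env.observe(); print(s)
for n in("scene","top"):
    i=env.camera_info(n); print(n,i); cv2.imwrite(f"pics/{n}0.png",env.snapshot(n))
print(env.camera_info("wrist"))
E
```

```text
pics
{'time_s': 0.0, 'joint_pos': array([ 1.19199999e+00,  5.33542728e-02,  1.61427740e+00, -1.33427865e-05,
        1.47598775e+00, -1.18991923e-01]), 'qvel': array([ 0.00118052, -0.00091787, -0.00027401, -0.00106409,  0.00026355,
        0.00094725]), 'joint_efforts': array([ 1.78074210e-03, -3.93674862e+01, -3.70183432e+01,  1.80771185e-04,
        7.08942898e-03,  1.32829027e-05]), 'eef_pos': array([0.16032727, 0.60345206, 0.23007453]), 'tcp_rot': array([ 1.29536477e-01,  9.91574140e-01, -9.83793486e-04, -2.43193238e-04]), 'wrist_force': array([ 0.63788207, -0.05309953, -0.3619291 ]), 'moment': array([0.01008884, 0.00648334, 0.00653077]), 'finger_force': 0.0, 'gripper_width': 0.08530757980834043}
scene {'vfov': 42.334260479993596, 'cx': 289.06053318829623, 'cy': 211.08961809699036, 'origin': array([0.9312906 , 0.74481592, 1.16095902]), 'orientation': array([ 0.23093752,  0.92223659, -0.3025513 , -0.06789877])}
top {'vfov': 43.14176516291538, 'cx': 272.32239304796735, 'cy': 208.04121384169235, 'origin': array([0.28838054, 0.00154689, 1.25825827]), 'orientation': array([ 0.70629846, -0.69762742,  0.08662186, -0.08339737])}
{'vfov': 67.46467198276868, 'cx': 276.0486204782107, 'cy': 214.80730668292898, 'tool_from_camera': array([[-2.72590540e-04, -9.65912457e-01, -2.58868790e-01,
         6.57217028e-02],
       [ 9.99999962e-01, -2.54202607e-04, -1.04504933e-04,
        -4.17687166e-04],
       [ 3.51374953e-05, -2.58868808e-01,  9.65912490e-01,
        -1.41684090e-01],
       [ 0.00000000e+00,  0.00000000e+00,  0.00000000e+00,
         1.00000000e+00]])}
```

View pics/scene0.png

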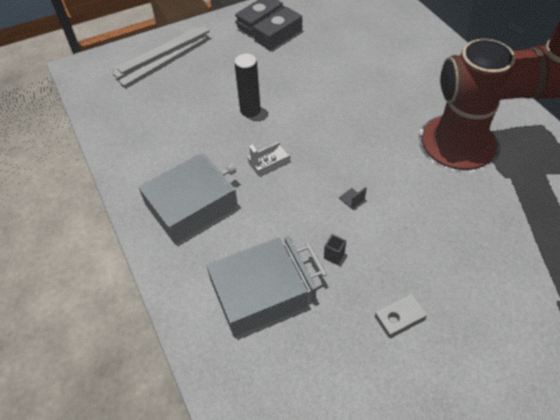

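View pics/top0.png

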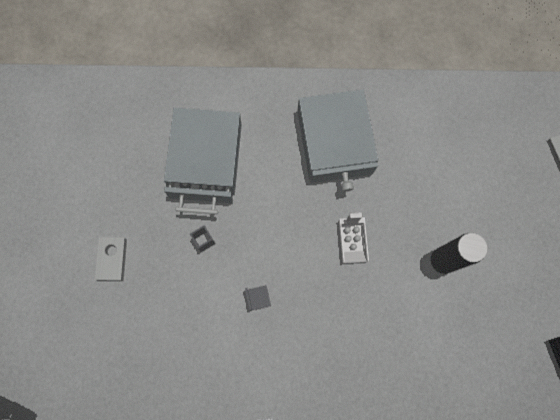

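The scene view shows the bar unit (handle about (313,262)), offcut (336,249), scoop (268,158), can (247,85), plate (400,315) and angle (353,197). The top view shows the bar handle at about (197,212), offcut (202,239), scoop (352,240) and angle (258,298).

```bash
cat > h.py <<'E'
import numpy as np, cv2
from scipy.spatial.transform import Rotation as R
from plant import env
def cam(name,s=None):
    i=env.camera_info(name); f=210/np.tan(np.radians(i["vfov"]/2))
    if name=="wrist":
        T=np.eye(4);T[:3,:3]=R.from_quat(s["tcp_rot"]).as_matrix();T[:3,3]=s["eef_pos"]
        T=T@i["tool_from_camera"]; return f,i["cx"],i["cy"],T[:3,3],T[:3,:3]
    return f,i["cx"],i["cy"],i["origin"],R.from_quat(i["orientation"]).as_matrix()
def ray(c,u,v,z):
    f,cx,cy,o,M=c; d=M@np.array([(u-cx)/f,(v-cy)/f,1]); return (o+d*(z-o[2])/d[2]).round(4)
def proj(c,p):
    f,cx,cy,o,M=c; q=M.T@(np.array(p)-o); return np.array([cx+f*q[0]/q[2],cy+f*q[1]/q[2]]).round(1)
def tri(c1,p1,c2,p2):
    A=[];b=[]
    for c,(u,v) in((c1,p1),(c2,p2)):
        f,cx,cy,o,M=c; d=M@np.array([(u-cx)/f,(v-cy)/f,1]); d/=np.linalg.norm(d); P=np.eye(3)-np.outer(d,d); A.append(P); b.append(P@o)
    return np.linalg.lstsq(np.vstack(A),np.hstack(b),rcond=None)[0].round(4)
E
python3 - <<'E'
from h import *
t=cv2.imread("pics/top0.png"); c=cam("top"); c2=cam("scene")
print("corners", [ray(c,u,v,0.) for u,v in((0,0),(560,420))])
for n,u,v,z in(("barL",178,211,.055),("barR",216,213,.055),("off",203,239,.06),("angle",258,298,.05),("scoopback",355,217,.085),("spoutL",342,263,.017),("spoutR",368,262,.017),("knob",347,182,.05),("plate",111,259,.024)): 
    print(n,ray(c,u,v,z))
cv2.imwrite("pics/crop0.png",cv2.resize(t[170:320,150:390],None,fx=3.3,fy=3.3,interpolation=cv2.INTER_CUBIC))
E
```

```text
corners [array([1.1643, 0.7367, 0.    ]), array([ 0.1198, -0.649 ,  0.    ])]
barL [0.5742 0.2171 0.055 ]
barR [0.5706 0.1286 0.055 ]
off [0.5079 0.1556 0.06  ]
angle [0.3767 0.0275 0.05  ]
scoopback [ 0.5583 -0.1898  0.085 ]
spoutL [ 0.4628 -0.1675  0.017 ]
spoutR [ 0.4659 -0.2287  0.017 ]
knob [ 0.6514 -0.1787  0.05  ]
plate [0.4644 0.3726 0.024 ]
```

View pics/crop0.png

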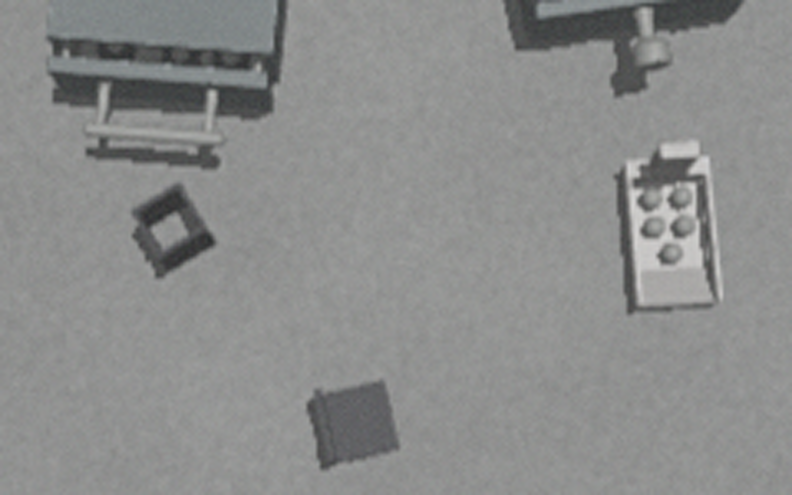

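The crop shows the bar at about (87..220, 135), the offcut ring centred at about (175,232) and turned about 30°, and the scoop with its spout toward the robot. The five balls are at its back and its grip is at (678,152). I'm writing a target-to-shift helper and moving over the offcut.

```bash
cat >> h.py <<'E'
def go(pos,tooly_deg=None,tilt=None,mat=None):
    """print shift/turn numbers from the present pose to pos with tool down, tool y at world heading tooly_deg (mod 180)"""
    s=env.observe(); M=R.from_quat(s["tcp_rot"]).as_matrix()
    sh=M.T@(np.array(pos)-s["eef_pos"])/.5
    if mat is None:
        best=None
        for a in (tooly_deg,tooly_deg+180):
            a=np.radians(a); y=np.array([np.cos(a),np.sin(a),0]); z=np.array([0,0,-1.]); x=np.cross(y,z)
            rv=R.from_matrix(M.T@np.stack([x,y,z],1)).as_rotvec()
            if best is None or np.linalg.norm(rv)<np.linalg.norm(best): best=rv
    else: best=R.from_matrix(M.T@mat).as_rotvec()
    print("shift",sh.round(4),"turn",(best/(np.pi/2)).round(4),"t",s["time_s"],"j",s["joint_pos"].round(3),"F",s["wrist_force"].round(1),"w",round(s["gripper_width"],4),"eef",s["eef_pos"].round(4))
E
python3 -c "
from h import *
go([.508,.156,.20],119.4)
t=cam('top')
print(ray(t,200,183.6,.078),ray(t,176.4,209.7,.055),ray(t,216.7,211.8,.055))"
```

```text
shift [-0.9019 -0.6862  0.0614] turn [-0.0011 -0.0006 -0.4921] t 0.1 j [ 1.192  0.053  1.614  0.     1.476 -0.119] F [-0.6  0.8  0.7] w 0.0855 eef [0.1603 0.6035 0.2302]
[0.6345 0.1657 0.078 ] [0.5773 0.221  0.055 ] [0.5735 0.1271 0.055 ]
```

```bash
python3 -m handwheel '[[[-0.9,-0.68,0.06],[0,0,-0.49],1],[[-0.9,-0.68,0.06],[0,0,-0.49],1],[[-0.9,-0.68,0.06],[0,0,-0.49],1],[[-0.9,-0.68,0.06],[0,0,-0.49],1],[[-0.9,-0.68,0.06],[0,0,-0.49],1],[[-0.9,-0.68,0.06],[0,0,-0.49],1],[[-0.9,-0.68,0.06],[0,0,-0.49],1],[[-0.9,-0.68,0.06],[0,0,-0.49],1]]' 60; python3 -c "
from h import *
go([.508,.156,.20],119.4)"
```

```text
time_s: 1.1
eef_pos: [0.46, 0.2207, 0.2052]
tcp_rot: [-0.252, 0.968, 0.0, -0.0]
wrist_force: [0.6, 0.1, -0.1]
gripper_width: 0.0856
finger_force: 0.0
shift [-0.0207 -0.1598  0.0103] turn [ 0.0001 -0.     -0.0021] t 1.1 j [ 0.301 -0.209  1.904  0.     1.447 -1.779] F [ 0.6  0.1 -0.1] w 0.0856 eef [0.46   0.2207 0.2052]
```

```bash
python3 -m handwheel '[[[-0.02,-0.16,0.01],[0,0,0],1],[[-0.02,-0.16,0.01],[0,0,0],1],[[-0.02,-0.16,0.01],[0,0,0],1],[[-0.02,-0.16,0.01],[0,0,0],1],[[-0.02,-0.16,0.01],[0,0,0],1],[[-0.02,-0.16,0.01],[0,0,0],1],[[-0.02,-0.16,0.01],[0,0,0],1],[[-0.02,-0.16,0.01],[0,0,0],1]]'; python3 -c "
from h import *
s=env.observe(); im=env.snapshot('wrist'); cv2.imwrite('pics/w1.png',im); import pickle; pickle.dump(cam('wrist',s),open('w1.pkl','wb'))
go([.508,.156,.20],119.4)"
```

```text
time_s: 2.1
eef_pos: [0.507, 0.1578, 0.2006]
tcp_rot: [-0.252, 0.968, -0.0, 0.0]
wrist_force: [-0.4, -0.3, -0.5]
gripper_width: 0.0854
finger_force: 0.0
shift [-0.0001 -0.0038  0.0012] turn [-0.      0.0001 -0.002 ] t 2.15 j [ 0.161 -0.153  1.863 -0.     1.432 -1.92 ] F [ 1.2 -0.1 -0.2] w 0.0851 eef [0.507  0.1577 0.2006]
```

View pics/w1.png

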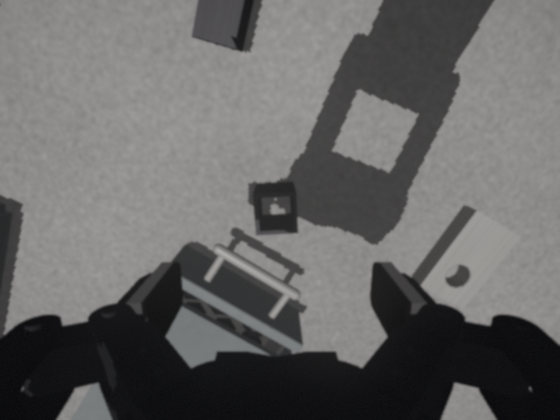

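The wrist view shows the offcut square-on at (277,210), the bar from about (216,250) to (301,307) and the plate on the right.

```bash
python3 -c "
from h import *
import pickle; c=pickle.load(open('w1.pkl','rb'))
im=cv2.imread('pics/w1.png',0)
m=(im[160:250,235:315]<75).astype(np.uint8)
k=cv2.connectedComponentsWithStats(m); print(k[2],k[3])
cs,_=cv2.findContours(m,cv2.RETR_EXTERNAL,cv2.CHAIN_APPROX_NONE); b=max(cs,key=cv2.contourArea); print(cv2.minAreaRect(b))
for u,v in((277,210),(277,212)): print(ray(c,u,v,.06))
for u,v in((216,248),(301,306)): print(ray(c,u,v,.055))
print(proj(cam('top'),[.51,.157,.06]))
for u,v in ((256,192),(298,190),(298,233),(256,233)): print(ray(c,u,v,.06))
go([.508,.156,.20],119.4)
"
```

```text
[[   0    0   80   90 3847]
 [  15    0   65   73 3136]
 [   0   69   34   21  217]] [[31.55627762 47.20197557]
 [51.09024235 38.71875   ]
 [12.82949309 80.14746544]]
((47.0, 36.0), (72.0, 64.0), 90.0)
[0.5111 0.161  0.06  ]
[0.5127 0.1619 0.06  ]
[0.5744 0.1284 0.055 ]
[0.5887 0.2327 0.055 ]
[202.4 238.1]
[0.5057 0.136  0.06  ]
[0.4854 0.1685 0.06  ]
[0.5209 0.1892 0.06  ]
[0.5403 0.1546 0.06  ]
shift [-0.0001 -0.0038  0.0012] turn [-0.      0.0001 -0.002 ] t 2.15 j [ 0.161 -0.153  1.863 -0.     1.432 -1.92 ] F [ 1.2 -0.1 -0.2] w 0.0851 eef [0.507  0.1577 0.2006]
```

```bash
python3 -m handwheel '[[[-0.009,0,0.08],[0,0,0],1],[[-0.009,0,0.16],[0,0,0],1],[[-0.009,0,0.24],[0,0,0],1],[[-0.009,0,0.31],[0,0,0],1],[[-0.009,0,0.355],[0,0,0],1],[[-0.009,0,0.355],[0,0,0],1],[[-0.009,0,0.355],[0,0,0],-1],[[-0.009,0,0.355],[0,0,0],-1]]' 50
python3 -m handwheel '[[[0,0,0],[0,0,0],-1],[[0,0,0],[0,0,0],-1],[[0,0,0],[0,0,0],-1],[[0,0,0],[0,0,0],-1],[[0,0,-0.02],[0,0,0],-1],[[0,0,-0.06],[0,0,0],-1],[[0,0,-0.12],[0,0,0],-1],[[0,0,-0.16],[0,0,0],-1]]' 50
python3 -c "
from h import *
go([.50,.015,.11],119.4)"
```

```text
time_s: 3.15
eef_pos: [0.5123, 0.16, 0.0248]
tcp_rot: [-0.252, 0.968, -0.0, 0.002]
wrist_force: [0.1, -0.5, 0.2]
gripper_width: 0.0514
finger_force: 0.0
time_s: 4.15
eef_pos: [0.511, 0.1598, 0.1043]
tcp_rot: [-0.252, 0.968, 0.0, 0.0]
wrist_force: [0.1, -0.8, -3.6]
gripper_width: 0.0402
finger_force: 49.8
shift [ 0.1605 -0.242  -0.0115] turn [-0.0001  0.0004 -0.0021] t 4.15 j [ 0.164 -0.047  1.933  0.     1.255 -1.917] F [ 0.1 -0.8 -3.6] w 0.0402 eef [0.511  0.1598 0.1043]
```

```bash
python3 -m handwheel '[[[0.03,-0.04,0],[0,0,0],-1],[[0.08,-0.12,0],[0,0,0],-1],[[0.13,-0.2,0],[0,0,0],-1],[[0.16,-0.242,0.02],[0,0,0],-1],[[0.16,-0.242,0.06],[0,0,0],-1],[[0.16,-0.242,0.10],[0,0,0],-1],[[0.16,-0.242,0.14],[0,0,0],-1],[[0.16,-0.242,0.14],[0,0,0],-1]]'
python3 -c "
from h import *
go([.50,.015,.024],119.4)"
```

```text
time_s: 5.15
eef_pos: [0.4981, 0.0153, 0.0311]
tcp_rot: [-0.252, 0.968, 0.001, -0.002]
wrist_force: [0.0, 0.2, -3.4]
gripper_width: 0.0398
finger_force: 50.0
shift [-0.0031 -0.0025  0.0141] turn [ 0.0019 -0.0026 -0.0022] t 5.15 j [-0.119 -0.028  2.053  0.     1.121 -2.199] F [ 0.   0.2 -3.4] w 0.0398 eef [0.4981 0.0153 0.0311]
```

```bash
python3 -m handwheel '[[[0,0,0.004],[0,0,0],-1],[[0,0,0.008],[0,0,0],-1],[[0,0,0.012],[0,0,0],-1],[[0,0,0.016],[0,0,0],-1],[[0,0,0.018],[0,0,0],-1],[[0,0,0.02],[0,0,0],-1],[[0,0,0.02],[0,0,0],-1],[[0,0,0.02],[0,0,0],-1]]'
python3 -c "
from h import *
go([.50,.015,.024],119.4)"
```

```text
time_s: 6.15
eef_pos: [0.5005, 0.0151, 0.0248]
tcp_rot: [-0.252, 0.968, 0.0, -0.0]
wrist_force: [-6.8, 0.2, 9.6]
gripper_width: 0.0398
finger_force: 51.7
shift [0.0009 0.0004 0.0017] turn [ 0.0002 -0.0005 -0.0019] t 6.15 j [-0.119 -0.014  2.052 -0.     1.105 -2.199] F [-6.8  0.2  9.6] w 0.0398 eef [0.5005 0.0151 0.0248]
```

```bash
python3 -m handwheel '[[[0,0,0],[0,0,0],0.5],[[0,0,0],[0,0,0],0.5],[[0,0,0],[0,0,0],0.5],[[0,0,-0.03],[0,0,0],0.5],[[0,0,-0.1],[0,0,0],0.5],[[0,0,-0.2],[0,0,0],0.5],[[0,0,-0.3],[0,0,0],0.5],[[0,0,-0.35],[0,0,0],0.5]]'
python3 -c "
from h import *
a=np.radians(-2.5);y=np.array([np.cos(a),np.sin(a),0]);z=np.array([0,0,-1.])
go([.54,.174,.20],mat=np.stack([np.cross(y,z),y,z],1))"
```

```text
time_s: 7.15
eef_pos: [0.5018, 0.0149, 0.2031]
tcp_rot: [-0.252, 0.968, -0.001, 0.003]
wrist_force: [-0.1, 0.4, -0.3]
gripper_width: 0.064
finger_force: 0.0
shift [-0.222   0.2403  0.0065] turn [0.0022 0.0047 1.3524] t 7.15 j [-0.119 -0.234  1.928  0.     1.44  -2.199] F [-0.1  0.4 -0.3] w 0.064 eef [0.5018 0.0149 0.2031]
```

```bash
python3 -m handwheel '[[[-0.03,0.03,0],[0,0,0.12],0.5],[[-0.06,0.06,0],[0,0,0.24],0.2],[[-0.09,0.1,0],[0,0,0.36],-0.4],[[-0.12,0.13,0],[0,0,0.48],-0.4],[[-0.15,0.16,0],[0,0,0.6],-0.4],[[-0.18,0.19,0],[0,0,0.72],-0.4],[[-0.21,0.22,0],[0,0,0.84],-0.4],[[-0.222,0.24,0],[0,0,0.96],-0.4]]'
python3 -c "
from h import *
a=np.radians(-2.5);y=np.array([np.cos(a),np.sin(a),0]);z=np.array([0,0,-1.])
go([.54,.174,.20],mat=np.stack([np.cross(y,z),y,z],1))"
```

```text
time_s: 8.15
eef_pos: [0.5389, 0.1749, 0.1993]
tcp_rot: [0.477, 0.879, 0.0, 0.0]
wrist_force: [-0.6, -0.5, -1.0]
gripper_width: 0.0257
finger_force: 0.0
shift [-0.0028  0.0008 -0.0015] turn [0.0008 0.     0.394 ] t 8.15 j [ 0.183 -0.065  1.784  0.     1.421 -0.393] F [-0.6 -0.5 -1. ] w 0.0257 eef [0.5389 0.1749 0.1993]
```

```bash
python3 -m handwheel '[[[0,0,0],[0,0,0.11],-0.4],[[0,0,0],[0,0,0.22],-0.4],[[0,0,0],[0,0,0.33],-0.4],[[0,0,0],[0,0,0.394],-0.4],[[0,0,0],[0,0,0.394],-0.4],[[0,0,0],[0,0,0.394],-0.4],[[0,0,0],[0,0,0.394],-0.4],[[0,0,0],[0,0,0.394],-0.4]]'
python3 -c "
from h import *
s=env.observe(); im=env.snapshot('wrist'); cv2.imwrite('pics/w2.png',im); import pickle; pickle.dump(cam('wrist',s),open('w2.pkl','wb'))
go([.54,.174,.20],-2.5)"
```

```text
time_s: 9.15
eef_pos: [0.5385, 0.174, 0.1981]
tcp_rot: [0.72, 0.694, -0.0, 0.0]
wrist_force: [-0.2, -0.3, -0.1]
gripper_width: 0.0256
finger_force: 0.0
shift [ 0.0001  0.003  -0.0039] turn [-0.0001  0.      0.0037] t 9.2 j [ 0.181 -0.065  1.786  0.     1.421  0.219] F [-0.7 -0.6 -0.1] w 0.0254 eef [0.5385 0.174  0.198 ]
```

View pics/w2.png

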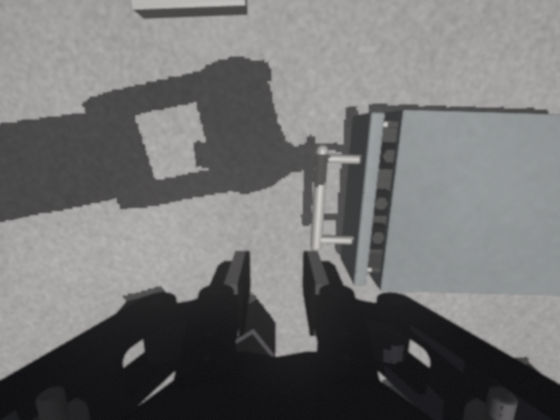

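The wrist view shows the bar from (323,150) to (317,248), the panel just right of it and the fixed top's front edge from (404,110) to (383,290).

```bash
python3 -c "
from h import *
import pickle; c=pickle.load(open('w2.pkl','rb'))
for u,v,z in((323,150,.055),(317,248,.055),(404,110,.078),(383,290,.078),(383,113,.073),(366,284,.073)): print(ray(c,u,v,z))
m=(ray(c,323,150,.055)+ray(c,317,248,.055))/2; print(m)
go([m[0],m[1],.12],-2.5)"
```

```text
[0.5816 0.2207 0.055 ]
[0.5758 0.128  0.055 ]
[0.6423 0.2508 0.078 ]
[0.6336 0.0935 0.078 ]
[0.6274 0.2493 0.073 ]
[0.6192 0.0975 0.073 ]
[0.5787  0.17435 0.055  ]
shift [0.0038 0.0803 0.1561] turn [-0.0001  0.      0.0037] t 9.2 j [ 0.181 -0.065  1.786  0.     1.421  0.219] F [-0.7 -0.6 -0.1] w 0.0254 eef [0.5385 0.174  0.198 ]
```

```bash
python3 -m handwheel '[[[0.004,0.04,0.06],[0,0,0.0115],-0.4],[[0.004,0.08,0.1],[0,0,0.0115],-0.4],[[0.004,0.08,0.15],[0,0,0.0115],-0.4],[[0.004,0.08,0.18],[0,0,0.0115],-0.4],[[0.004,0.08,0.2],[0,0,0.0115],-0.4],[[0.004,0.08,0.23],[0,0,0.0115],-0.4],[[0.004,0.08,0.25],[0,0,0.0115],-0.4],[[0.004,0.08,0.25],[0,0,0.0115],-0.4]]'
python3 -c "
from h import *
s=env.observe(); im=env.snapshot('wrist'); cv2.imwrite('pics/w3.png',im)
go([.579,.1745,.037],-3.2)"
```

```text
time_s: 10.2
eef_pos: [0.5779, 0.1744, 0.072]
tcp_rot: [0.727, 0.687, -0.001, -0.001]
wrist_force: [-0.0, 0.9, 0.7]
gripper_width: 0.0256
finger_force: 0.0
shift [0.0001 0.0012 0.0717] turn [-0.0002  0.     -0.0003] t 10.25 j [0.17  0.151 1.785 0.    1.206 0.226] F [-0.4 -0.3 -0.1] w 0.0254 eef [0.5784 0.1745 0.0729]
```

View pics/w3.png

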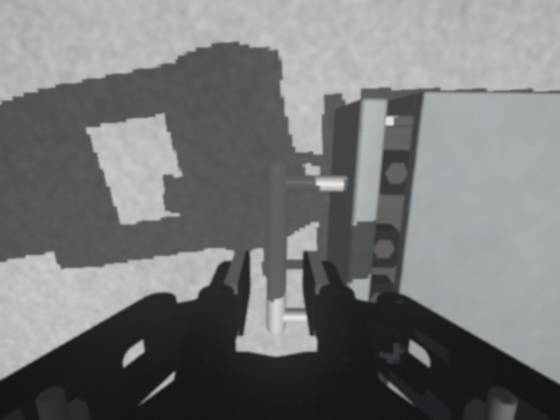

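The bar at (277,250) is midway between the fingers (236 and 318). I'll go down and close.

```bash
python3 -m handwheel '[[[0,0,0.025],[0,0,0],-0.4],[[0,0,0.05],[0,0,0],-0.4],[[0,0,0.07],[0,0,0],-0.4],[[0,0,0.07],[0,0,0],-1],[[0,0,0.07],[0,0,0],-1],[[0,0,0.07],[0,0,0],-1],[[0,0,0.07],[0,0,0],-1],[[0,0,0.07],[0,0,0],-1]]' 30
python3 -c "
from h import *
u=np.array([.9984,-.056,0]); p=env.observe()['eef_pos']; print(p)
go(p-.131*u,-3.2)"
```

```text
time_s: 11.25
eef_pos: [0.5771, 0.1742, 0.0363]
tcp_rot: [0.727, 0.687, -0.001, -0.001]
wrist_force: [1.8, -0.4, -16.7]
gripper_width: 0.0099
finger_force: 29.0
[0.57713346 0.17423259 0.03633431]
shift [-1.00e-04 -2.62e-01  8.00e-04] turn [-0.0019  0.0004 -0.0003] t 11.25 j [0.17  0.198 1.801 0.    1.146 0.226] F [  1.8  -0.4 -16.7] w 0.0099 eef [0.5771 0.1742 0.0363]
```

```bash
python3 -m handwheel '[[[0,-0.01,0.003],[0,0,0],-1],[[0,-0.035,0.003],[0,0,0],-1],[[0,-0.065,0.003],[0,0,0],-1],[[0,-0.095,0.003],[0,0,0],-1],[[0,-0.125,0.003],[0,0,0],-1],[[0,-0.155,0.003],[0,0,0],-1],[[0,-0.185,0.003],[0,0,0],-1],[[0,-0.21,0.003],[0,0,0],-1]]' 30
python3 -m handwheel '[[[0,-0.01,0],[0,0,0],-1],[[0,-0.02,0],[0,0,0],-1],[[0,-0.025,0],[0,0,0],-1],[[0,-0.03,0],[0,0,0],-1],[[0,-0.035,0],[0,0,0],-1],[[0,-0.038,0],[0,0,0],-1],[[0,-0.041,0],[0,0,0],-1],[[0,-0.041,0],[0,0,0],-1]]' 30
python3 -c "
from h import *
u=np.array([.9984,-.056,0]); p=env.observe()['eef_pos']; print((p-[.5784,.1744,0])@u)
go(p,-3.2)"
```

```text
time_s: 12.25
eef_pos: [0.4723, 0.1811, 0.0363]
tcp_rot: [0.727, 0.687, 0.0, -0.001]
wrist_force: [2.2, 6.6, -19.9]
gripper_width: 0.0096
finger_force: 29.5
time_s: 13.25
eef_pos: [0.4521, 0.1824, 0.0363]
tcp_rot: [0.727, 0.687, 0.0, -0.001]
wrist_force: [0.9, 5.9, -19.6]
gripper_width: 0.01
finger_force: 29.6
-0.12657450632617448
shift [0. 0. 0.] turn [-0.0006 -0.0013 -0.0004] t 13.25 j [ 2.290e-01 -6.700e-02  2.080e+00  2.000e-03  1.129e+00  2.850e-01] F [  0.9   5.9 -19.6] w 0.01 eef [0.4521 0.1824 0.0363]
```

```bash
python3 -m handwheel '[[[0,-0.002,0],[0,0,0],-1],[[0,-0.004,0],[0,0,0],-1],[[0,-0.006,0],[0,0,0],-1],[[0,-0.008,0],[0,0,0],-1],[[0,-0.01,0],[0,0,0],-1],[[0,-0.012,0],[0,0,0],-1],[[0,-0.014,0],[0,0,0],-1],[[0,-0.014,0],[0,0,0],-1]]' 30
python3 -c "
from h import *
u=np.array([.9984,-.056,0]); p=env.observe()['eef_pos']; print((p-[.5784,.1744,0])@u)
go(p,-3.2)"
```

```text
time_s: 14.25
eef_pos: [0.4452, 0.1829, 0.0363]
tcp_rot: [0.727, 0.687, 0.001, -0.001]
wrist_force: [0.9, 6.5, -19.5]
gripper_width: 0.0096
finger_force: 29.5
-0.13350460646653617
shift [0. 0. 0.] turn [-0.0005 -0.0014 -0.0004] t 14.25 j [ 0.234 -0.082  2.095  0.003  1.129  0.289] F [  0.9   6.5 -19.5] w 0.0096 eef [0.4452 0.1829 0.0363]
```

```bash
python3 -m handwheel '[[[0,-0.003,0],[0,0,0],-1],[[0,-0.006,0],[0,0,0],-1],[[0,-0.009,0],[0,0,0],-1],[[0,-0.012,0],[0,0,0],-1],[[0,-0.015,0],[0,0,0],-1],[[0,-0.018,0],[0,0,0],-1],[[0,-0.02,0],[0,0,0],-1],[[0,-0.02,0],[0,0,0],-1]]' 30
python3 -c "
from h import *
u=np.array([.9984,-.056,0]); p=env.observe()['eef_pos']; print((p-[.5784,.1744,0])@u)
cv2.imwrite('pics/top1.png',env.snapshot('top')); t=cam('top')
print(proj(t,[.63,.17,.078]), proj(t,p+[0,0,.02]))
go(p,-3.2)"
```

```text
time_s: 15.25
eef_pos: [0.4451, 0.1825, 0.0381]
tcp_rot: [0.727, 0.687, 0.01, 0.008]
wrist_force: [36.2, 3.4, -46.0]
gripper_width: 0.0098
finger_force: 28.7
-0.1335709397129662
[198.1 185.5] [190.  266.4]
shift [-0.      0.0001 -0.0001] turn [ 0.016  -0.0023 -0.0004] t 15.3 j [ 0.237 -0.103  2.11  -0.004  1.109  0.295] F [ 36.6   3.7 -45.6] w 0.0094 eef [0.445  0.1826 0.0381]
```

```bash
python3 -m handwheel '[[[0,0.01,0],[0,0,0],-1],[[0,0.018,0],[0,0,0],-1],[[0,0.018,0],[0,0,0],-1],[[0,0.018,0],[0,0,0],-0.4],[[0,0.018,0],[0,0,0],-0.4],[[0,0.018,0],[0,0,0],-0.4],[[0,0.018,0],[0,0,0],-0.4],[[0,0.018,-0.02],[0,0,0],-0.4]]' 30
python3 -c "
from h import *
u=np.array([.9984,-.056,0]); p=env.observe()['eef_pos']; print((p-[.5784,.1744,0])@u)
go(p,-3.2)"
```

```text
time_s: 16.3
eef_pos: [0.4446, 0.1818, 0.0462]
tcp_rot: [0.727, 0.687, -0.001, -0.0]
wrist_force: [0.8, -0.5, -0.5]
gripper_width: 0.0253
finger_force: 0.0
-0.13402833075026033
shift [0. 0. 0.] turn [-0.0012  0.0005 -0.0002] t 16.3 j [ 0.233 -0.1    2.092 -0.     1.152  0.289] F [ 0.8 -0.5 -0.5] w 0.0253 eef [0.4446 0.1818 0.0462]
```

```bash
python3 -m handwheel '[[[0,0,-0.1],[0,0,0],-0.4],[[0,0,-0.22],[0,0,0],-0.4],[[-0.1,0.03,-0.34],[0,0,-0.01],-0.4],[[-0.22,0.06,-0.4],[0,0,-0.03],-0.2],[[-0.34,0.1,-0.4],[0,0,-0.05],0],[[-0.46,0.14,-0.4],[0,0,-0.07],0],[[-0.58,0.18,-0.4],[0,0,-0.08],0],[[-0.7,0.21,-0.4],[0,0,-0.08],0]]' 60
python3 -m handwheel '[[[-0.03,0,0],[0,0,0],0],[[-0.03,0,0],[0,0,0],0],[[-0.03,0,0],[0,0,0],0],[[-0.03,0,0],[0,0,0],0],[[-0.03,0,0],[0,0,0],0],[[-0.03,0,0],[0,0,0],0],[[-0.03,0,0],[0,0,0],0],[[-0.03,0,0],[0,0,0],0]]' 60
python3 -c "
from h import *
s=env.observe(); im=env.snapshot('wrist'); cv2.imwrite('pics/w4.png',im); import pickle; pickle.dump(cam('wrist',s),open('w4.pkl','wb'))
go([.558,-.19,.20],4)"
```

```text
time_s: 17.3
eef_pos: [0.5263, -0.1547, 0.2476]
tcp_rot: [0.682, 0.731, 0.0, 0.001]
wrist_force: [0.7, 0.4, 0.4]
gripper_width: 0.043
finger_force: 0.0
time_s: 18.3
eef_pos: [0.5271, -0.1675, 0.2465]
tcp_rot: [0.682, 0.731, 0.0, -0.0]
wrist_force: [0.3, -0.1, 0.1]
gripper_width: 0.0426
finger_force: 0.0
shift [-0.049   0.0586  0.093 ] turn [-0.     -0.     -0.0003] t 18.35 j [-0.442 -0.128  1.763  0.     1.506 -0.512] F [ 0.9 -0.9 -0.8] w 0.0426 eef [ 0.5271 -0.1676  0.2465]
```

View pics/w4.png

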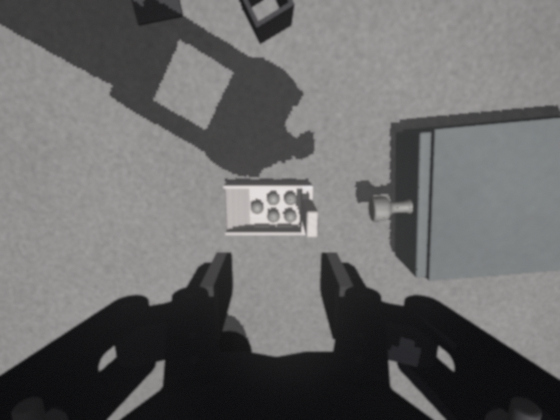

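The wrist view shows the scoop with its grip top centred at about (312,224), its spout lip near x=227 from y=188 to 232, and all five balls inside.

```bash
python3 -c "
from h import *
import pickle; c=pickle.load(open('w4.pkl','rb'))
g=ray(c,312.5,224,.085); a=ray(c,224,185,.028); b=ray(c,226,235,.028); d=ray(c,313,185,.028);e=ray(c,306,235,.028)
print(g,a,b,d,e)
sp=(a+b)/2; v=sp-g; print('spout',sp,'len',np.hypot(*v[:2]),'head',np.degrees(np.arctan2(v[1],v[0])))
for p,q in((a,b),(d,a),(e,b)): w=q-p; print(np.degrees(np.arctan2(w[1],w[0])),np.hypot(*w[:2]))
im=cv2.imread('pics/w4.png',0)[170:250,210:330]; m=(im>185).astype(np.uint8)
cs,_=cv2.findContours(m,cv2.RETR_EXTERNAL,cv2.CHAIN_APPROX_NONE)
for x in cs:
  if cv2.contourArea(x)>60: print(cv2.minAreaRect(x))
go([g[0],g[1],.12],4)"
```

```text
[ 0.5649 -0.1907  0.085 ] [ 0.4662 -0.1676  0.028 ] [ 0.4702 -0.2283  0.028 ] [ 0.5689 -0.1604  0.028 ] [ 0.5665 -0.2217  0.028 ]
spout [ 0.4682  -0.19795  0.028  ] len 0.09697140042301128 head -175.71231966506235
-86.22978195939599 0.060831652944827994
-175.98972018773276 0.10295207622967101
-176.07931747074642 0.09652590325917701
((55.0, 61.0), (78.0, 6.0), 0.0)
((101.5, 54.5), (23.0, 9.0), 90.0)
((57.99999237060547, 34.499996185302734), (87.99998474121094, 36.99999237060547), -0.0)
shift [-0.0514  0.0722  0.253 ] turn [-0.     -0.     -0.0003] t 18.35 j [-0.442 -0.128  1.763  0.     1.506 -0.512] F [ 0.9 -0.9 -0.8] w 0.0426 eef [ 0.5271 -0.1676  0.2465]
```

```bash
python3 -m handwheel '[[[-0.051,0.072,0.08],[0,0,0],-0.1],[[-0.051,0.072,0.16],[0,0,0],-0.1],[[-0.051,0.072,0.23],[0,0,0],-0.1],[[-0.051,0.072,0.29],[0,0,0],-0.1],[[-0.051,0.072,0.34],[0,0,0],-0.1],[[-0.051,0.072,0.38],[0,0,0],-0.1],[[-0.051,0.072,0.398],[0,0,0],-0.1],[[-0.051,0.072,0.398],[0,0,0],-0.1]]' 60
python3 -m handwheel '[[[0,0,0],[0,0,0],-0.4],[[0,0,0],[0,0,0],-0.6],[[0,0,0],[0,0,0],-1],[[0,0,0],[0,0,0],-1],[[0,0,0],[0,0,0],-1],[[0,0,0],[0,0,0],-1],[[0,0,0],[0,0,0],-1],[[0,0,0],[0,0,0],-1]]' 60
python3 -c "
from h import *
go([.565,-.191,.047],4)"
```

```text
time_s: 19.35
eef_pos: [0.5647, -0.1905, 0.0472]
tcp_rot: [0.682, 0.731, -0.0, -0.0]
wrist_force: [-0.1, -0.6, 0.1]
gripper_width: 0.0385
finger_force: 0.0
time_s: 20.35
eef_pos: [0.5654, -0.1909, 0.0488]
tcp_rot: [0.682, 0.731, 0.0, 0.001]
wrist_force: [-2.0, 0.9, 5.1]
gripper_width: 0.0116
finger_force: 59.6
shift [-0.0001 -0.0008  0.0035] turn [ 0.0007  0.0006 -0.0002] t 20.35 j [-0.45   0.165  1.814 -0.     1.16  -0.52 ] F [-2.   0.9  5.1] w 0.0116 eef [ 0.5654 -0.1909  0.0488]
```

Kinematics favour pouring away from the robot, because j5 has room that way. I'll regrasp the scoop with the tool turned half a turn before lifting it.

```bash
python3 -m handwheel '[[[0,0,0],[0,0,0],-0.1],[[0,0,0],[0,0,0],-0.1],[[0,0,0],[0,0,0],-0.1],[[0,0,-0.1],[0,0,0],-0.1],[[0,0,-0.18],[0,0,0.05],-0.1],[[0,0,-0.18],[0,0,0.16],-0.1],[[0,0,-0.18],[0,0,0.28],-0.1],[[0,0,-0.18],[0,0,0.39],-0.1]]' 60
python3 -m handwheel '[[[0,0,0],[0,0,0.118],-0.1],[[0,0,0],[0,0,0.236],-0.1],[[0,0,0],[0,0,0.354],-0.1],[[0,0,0],[0,0,0.472],-0.1],[[0,0,0],[0,0,0.59],-0.1],[[0,0,0],[0,0,0.708],-0.1],[[0,0,0],[0,0,0.826],-0.1],[[0,0,0],[0,0,0.944],-0.1]]' 60
python3 -c "
from h import *
go([.565,-.191,.047],4)"
```

```text
time_s: 21.35
eef_pos: [0.5647, -0.1904, 0.1374]
tcp_rot: [0.872, 0.489, -0.0, -0.0]
wrist_force: [-0.2, -0.0, -0.1]
gripper_width: 0.0388
finger_force: 0.0
time_s: 22.35
eef_pos: [0.5646, -0.1904, 0.1372]
tcp_rot: [0.974, -0.229, -0.0, -0.0]
wrist_force: [-0.4, -0.1, -0.3]
gripper_width: 0.039
finger_force: 0.0
shift [0.0013 0.0007 0.1804] turn [1.000e-04 3.000e-04 6.618e-01] t 22.35 j [-0.45   0.06   1.767  0.     1.315  1.582] F [-0.4 -0.1 -0.3] w 0.039 eef [ 0.5646 -0.1904  0.1372]
```

```bash
python3 -m handwheel '[[[0,0,0],[0,0,0.118],-0.1],[[0,0,0],[0,0,0.236],-0.1],[[0,0,0],[0,0,0.354],-0.1],[[0,0,0],[0,0,0.472],-0.1],[[0,0,0],[0,0,0.59],-0.1],[[0,0,0.03],[0,0,0.662],-0.1],[[0,0,0.06],[0,0,0.662],-0.1],[[0,0,0.06],[0,0,0.662],-0.1]]' 60
python3 -c "
from h import *
cv2.imwrite('pics/w5.png',env.snapshot('wrist'))
go([.565,-.191,.048],4)"
```

```text
time_s: 23.35
eef_pos: [0.5634, -0.1899, 0.1052]
tcp_rot: [0.734, -0.679, -0.002, 0.001]
wrist_force: [0.1, 0.4, -0.0]
gripper_width: 0.038
finger_force: 0.0
shift [ 0.0019 -0.0019  0.1168] turn [0.0012 0.0007 0.0045] t 23.4 j [-0.45   0.092  1.787  0.     1.264  2.614] F [0.4 0.5 0. ] w 0.0384 eef [ 0.5641 -0.1902  0.1064]
```

View pics/w5.png

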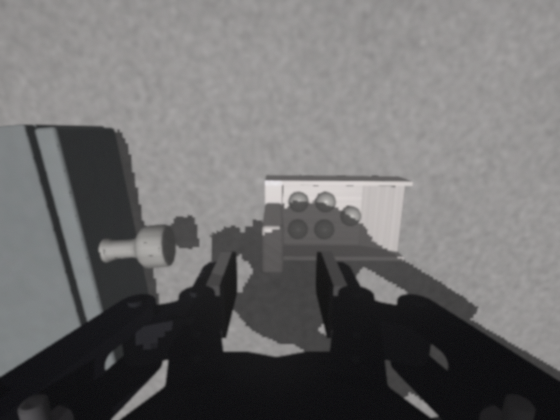

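The grip (x≈272) sits between the fingers (237 and 318) and the five balls are in place.

```bash
python3 -m handwheel '[[[0,0,0.04],[0,0,0],-0.1],[[0,0,0.08],[0,0,0],-0.1],[[0,0,0.11],[0,0,0],-0.1],[[0,0,0.114],[0,0,0],-0.3],[[0,0,0.114],[0,0,0],-0.5],[[0,0,0.114],[0,0,0],-1],[[0,0,0.114],[0,0,0],-1],[[0,0,0.114],[0,0,0],-1]]' 60
python3 -m handwheel '[[[0,0,0],[0,0,0],-1],[[0,0,0],[0,0,0],-1],[[0,0,-0.01],[0,0,0],-1],[[0,0,-0.04],[0,0,0],-1],[[0,0,-0.09],[0,0,0],-1],[[0,0,-0.15],[0,0,0],-1],[[0,0,-0.22],[0,0,0],-1],[[0,0,-0.29],[0,0,0],-1]]' 80
python3 -c "
from h import *
go([.565,-.191,.25],4)"
```

```text
time_s: 24.4
eef_pos: [0.5655, -0.1908, 0.0514]
tcp_rot: [0.733, -0.68, 0.001, -0.0]
wrist_force: [1.7, -0.8, 1.2]
gripper_width: 0.0112
finger_force: 58.8
time_s: 25.4
eef_pos: [0.5642, -0.1903, 0.1968]
tcp_rot: [0.733, -0.68, -0.0, 0.0]
wrist_force: [0.1, -0.2, -3.0]
gripper_width: 0.0112
finger_force: 78.0
shift [ 0.0015 -0.0014 -0.1063] turn [0.0005 0.0002 0.0037] t 25.4 j [-0.45   0.007  1.718 -0.     1.418  2.616] F [ 0.1 -0.2 -3. ] w 0.0112 eef [ 0.5642 -0.1903  0.1968]
```

```bash
cat >> h.py <<'E'
def pour(lip,psi,th,off=(0,.098,.0345)):
    p,t=np.radians([psi,th]); y=np.array([np.cos(p)*np.cos(t),np.sin(p)*np.cos(t),-np.sin(t)]); x=np.array([-np.sin(p),np.cos(p),0]); M=np.stack([x,y,np.cross(x,y)],1)
    tcp=np.array(lip)-M@np.array(off); print("tcp",tcp.round(4)); go(tcp,mat=M)
E
python3 -c "
from h import *
go([.52,-.01,.25],4)"
```

```text
shift [-0.3663  0.061  -0.1062] turn [0.0005 0.0002 0.0037] t 25.4 j [-0.45   0.007  1.718 -0.     1.418  2.616] F [ 0.1 -0.2 -3. ] w 0.0112 eef [ 0.5642 -0.1903  0.1968]
```

```bash
python3 -m handwheel '[[[-0.02,0.004,-0.02],[0,0,-0.03],-1],[[-0.06,0.01,-0.04],[0,0,-0.12],-1],[[-0.11,0.018,-0.06],[0,0,-0.23],-1],[[-0.16,0.027,-0.08],[0,0,-0.34],-1],[[-0.21,0.036,-0.1],[0,0,-0.45],-1],[[-0.26,0.044,-0.106],[0,0,-0.56],-1],[[-0.31,0.052,-0.106],[0,0,-0.67],-1],[[-0.36,0.06,-0.106],[0,0,-0.78],-1]]' 80
python3 -c "
from h import *
pour([.590,.174,.2],4,0)"
```

```text
time_s: 26.4
eef_pos: [0.5198, -0.0118, 0.2469]
tcp_rot: [0.991, -0.131, -0.002, -0.0]
wrist_force: [0.2, -1.0, -2.4]
gripper_width: 0.011
finger_force: 78.0
tcp [0.4922 0.1672 0.2345]
shift [-0.1459 -0.3314  0.0252] turn [-0.0019  0.0013 -1.2115] t 26.4 j [-0.166 -0.209  1.834  0.     1.519  1.667] F [ 0.2 -1.  -2.4] w 0.011 eef [ 0.5198 -0.0118  0.2469]
```

```bash
python3 -m handwheel '[[[-0.018,-0.04,0],[0,0,-0.11],-1],[[-0.036,-0.08,0],[0,0,-0.22],-1],[[-0.055,-0.13,0],[0,0,-0.33],-1],[[-0.075,-0.17,0],[0,0,-0.44],-1],[[-0.095,-0.22,0],[0,0,-0.55],-1],[[-0.115,-0.26,0],[0,0,-0.66],-1],[[-0.135,-0.3,0],[0,0,-0.77],-1],[[-0.146,-0.331,0],[0,0,-0.88],-1]]' 80
python3 -c "
from h import *
pour([.590,.174,.16],4,20)"
```

```text
time_s: 27.4
eef_pos: [0.4932, 0.1667, 0.2467]
tcp_rot: [0.847, 0.531, -0.002, -0.001]
wrist_force: [1.0, 0.2, -2.1]
gripper_width: 0.0103
finger_force: 78.0
tcp [0.5099 0.1684 0.2259]
shift [0.0176 0.0287 0.0414] turn [ 0.215  -0.0571 -0.3277] t 27.4 j [ 0.183 -0.206  1.832  0.     1.519  0.633] F [ 1.   0.2 -2.1] w 0.0103 eef [0.4932 0.1667 0.2467]
```

```bash
python3 -m handwheel '[[[0.003,0.005,0.007],[0.036,-0.01,-0.055],-1],[[0.006,0.01,0.014],[0.072,-0.019,-0.109],-1],[[0.009,0.015,0.021],[0.108,-0.028,-0.164],-1],[[0.012,0.02,0.028],[0.143,-0.038,-0.218],-1],[[0.015,0.024,0.034],[0.179,-0.048,-0.273],-1],[[0.0176,0.0287,0.0414],[0.215,-0.057,-0.328],-1],[[0.0176,0.0287,0.0414],[0.215,-0.057,-0.328],-1],[[0.0176,0.0287,0.0414],[0.215,-0.057,-0.328],-1]]' 80
python3 -c "
from h import *
cv2.imwrite('pics/top2.png',cv2.resize(env.snapshot('top')[120:300,120:360],None,fx=3.2,fy=3.2,interpolation=cv2.INTER_CUBIC))
pour([.590,.174,.066],4,26)"
```

```text
time_s: 28.4
eef_pos: [0.5111, 0.1673, 0.2273]
tcp_rot: [0.675, 0.718, -0.125, -0.118]
wrist_force: [-1.0, 0.1, -2.1]
gripper_width: 0.011
finger_force: 78.3
tcp [0.5172 0.1689 0.14  ]
shift [0.0024 0.0709 0.161 ] turn [ 0.069  -0.0021 -0.0047] t 28.45 j [0.16  0.077 1.621 0.034 1.787 0.1  ] F [-0.3 -0.9 -1.6] w 0.0108 eef [0.5112 0.1673 0.2277]
```

View pics/top2.png

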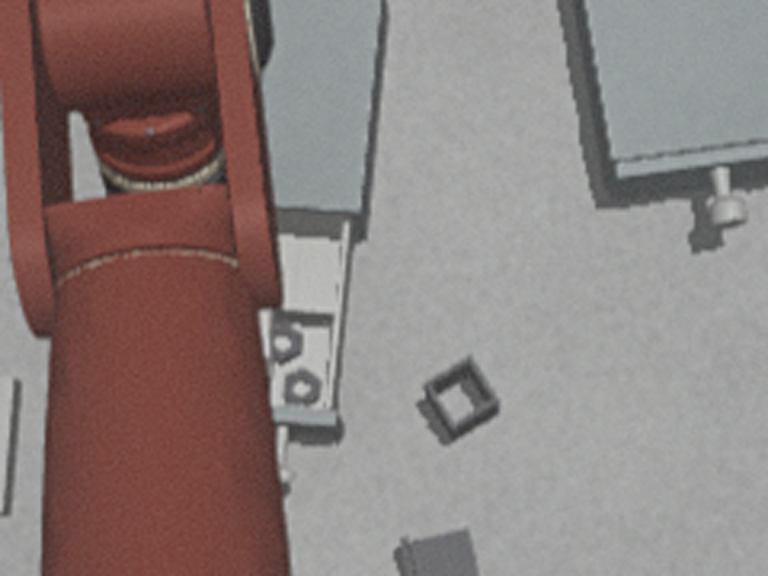

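The top view shows the offcut upright at (462,398), the divider at about (305,318) and the open rear compartment beyond it up to the unit's top at (320,210).

```bash
python3 -c "
from h import *
t=cam('top'); u=np.array([.9984,-.056,0])
for a,b,z in((305,318,.055),(320,210,.078),(345,225,.055)):
  p=ray(t,120+a/3.2,120+b/3.2,z); q=p-np.array([.445,.182,0]); print(p,'d',q@u,'lat',q@np.array([.056,.998,0]))"
python3 -m handwheel '[[[0,0.006,0.014],[0.009,0,0],-1],[[0,0.015,0.035],[0.018,0,0],-1],[[0.001,0.026,0.06],[0.027,0,0],-1],[[0.001,0.038,0.086],[0.036,0,0],-1],[[0.001,0.049,0.11],[0.045,0,0],-1],[[0.002,0.059,0.134],[0.055,0,-0.002],-1],[[0.002,0.067,0.152],[0.065,-0.002,-0.004],-1],[[0.002,0.0709,0.161],[0.069,-0.002,-0.005],-1]]' 80
python3 -c "
from h import *
s=env.observe(); M=R.from_quat(s['tcp_rot']).as_matrix(); print('lip',s['eef_pos']+M@[0,.098,.0345], M[:,1])
pour([.590,.174,.062],4,36); pour([.590,.174,.060],4,44);pour([.590,.174,.058],4,54)"
```

```text
[0.5554 0.1296 0.055 ] d 0.11315776 lat -0.0461128
[0.6303 0.1193 0.078 ] d 0.18851471999999994 lat -0.052197799999999996
[0.6257 0.1029 0.055 ] d 0.18484048000000003 lat -0.06882259999999998
time_s: 29.45
eef_pos: [0.5177, 0.1686, 0.1391]
tcp_rot: [0.664, 0.713, -0.165, -0.154]
wrist_force: [0.1, -0.7, -2.9]
gripper_width: 0.0109
finger_force: 78.4
lip [0.59032929 0.1737851  0.06504414] [ 0.89581265  0.06355937 -0.43986351]
tcp [0.5311 0.1699 0.1475]
shift [ 0.0006  0.0169 -0.0269] turn [0.1101 0.     0.0006] t 29.45 j [0.158 0.24  1.614 0.039 1.742 0.085] F [ 0.1 -0.7 -2.9] w 0.0109 eef [0.5177 0.1686 0.1391]
tcp [0.5436 0.1708 0.1529]
shift [ 0.0006  0.0346 -0.0476] turn [0.1989 0.     0.0006] t 29.45 j [0.158 0.24  1.614 0.039 1.742 0.085] F [ 0.1 -0.7 -2.9] w 0.0109 eef [0.5177 0.1686 0.1391]
tcp [0.5604 0.1719 0.1576]
shift [ 0.0006  0.0607 -0.0708] turn [3.101e-01 1.000e-04 6.000e-04] t 29.45 j [0.158 0.24  1.614 0.039 1.742 0.085] F [ 0.1 -0.7 -2.9] w 0.0109 eef [0.5177 0.1686 0.1391]
```

```bash
python3 -m handwheel '[[[0,0.004,-0.007],[0.03,0,0],-1],[[0,0.008,-0.013],[0.055,0,0],-1],[[0,0.012,-0.02],[0.083,0,0],-1],[[0,0.0169,-0.027],[0.11,0,0],-1],[[0,0.021,-0.032],[0.132,0,0],-1],[[0,0.025,-0.037],[0.155,0,0],-1],[[0,0.03,-0.042],[0.177,0,0],-1],[[0,0.0346,-0.0476],[0.199,0,0],-1]]' 80
python3 -c "
from h import *
pour([.590,.174,.058],4,54); pour([.590,.174,.058],4,62)"
```

```text
time_s: 30.45
eef_pos: [0.544, 0.1705, 0.1541]
tcp_rot: [0.632, 0.678, -0.274, -0.256]
wrist_force: [0.2, -0.3, -1.0]
gripper_width: 0.0108
finger_force: 78.5
tcp [0.5604 0.1719 0.1576]
shift [ 0.0006  0.0187 -0.0279] turn [1.109e-01 1.000e-04 5.000e-04] t 30.45 j [0.147 0.481 1.371 0.06  2.056 0.083] F [ 0.2 -0.3 -1. ] w 0.0108 eef [0.544  0.1705 0.1541]
tcp [0.5745 0.1729 0.1607]
shift [ 0.0006  0.0347 -0.0521] turn [1.997e-01 1.000e-04 5.000e-04] t 30.45 j [0.147 0.481 1.371 0.06  2.056 0.083] F [ 0.2 -0.3 -1. ] w 0.0108 eef [0.544  0.1705 0.1541]
```

```bash
python3 -m handwheel '[[[0,0.005,-0.007],[0.028,0,0],-1],[[0,0.009,-0.014],[0.055,0,0],-1],[[0,0.014,-0.021],[0.083,0,0],-1],[[0,0.0187,-0.028],[0.111,0,0],-1],[[0,0.023,-0.034],[0.134,0,0],-1],[[0,0.027,-0.041],[0.156,0,0],-1],[[0,0.03,-0.046],[0.175,0,0],-1],[[0,0.03,-0.046],[0.175,0,0],-1]]' 80
python3 -c "
from h import *
s=env.observe();M=R.from_quat(s['tcp_rot']).as_matrix(); print('lip',s['eef_pos']+M@[0,.098,.0345], 'Fz',s['wrist_force'])
pour([.590,.174,.13],4,30)
im=env.snapshot('wrist'); cv2.imwrite('pics/w6.png',im)
sc=env.snapshot('scene'); cv2.imwrite('pics/sc6.png',sc)"
```

```text
time_s: 31.45
eef_pos: [0.5705, 0.1723, 0.1594]
tcp_rot: [0.591, 0.634, -0.364, -0.34]
wrist_force: [-0.1, 0.2, -1.1]
gripper_width: 0.0109
finger_force: 78.5
lip [0.59007613 0.17369794 0.05738861] Fz [-0.07507193  0.15414996 -1.08118334]
tcp [0.5225 0.1693 0.2089]
shift [ 0.0008 -0.1339  0.0332] turn [-0.3303  0.      0.0004] t 31.45 j [0.14  0.693 1.167 0.082 2.321 0.091] F [-0.1  0.2 -1.1] w 0.0109 eef [0.5705 0.1723 0.1594]
```

```bash
python3 -m handwheel '[[[0,-0.02,-0.012],[0,0,0],-1],[[0,-0.06,-0.035],[0,0,0],-1],[[0,-0.09,-0.05],[-0.05,0,0],-1],[[0,-0.11,-0.04],[-0.12,0,0],-1],[[0,-0.12,-0.02],[-0.19,0,0],-1],[[0,-0.13,0],[-0.26,0,0],-1],[[0,-0.134,0.02],[-0.33,0,0],-1],[[0,-0.134,0.033],[-0.33,0,0],-1]]' 80
python3 -c "
from h import *
s=env.observe()
go([.44,-.13,.22],mat=np.array([[-np.sin(.07),np.cos(.07),0],[np.cos(.07),np.sin(.07),0],[0,0,-1]]).T)"
```

```text
time_s: 32.55
eef_pos: [0.5219, 0.1691, 0.2133]
tcp_rot: [0.659, 0.707, -0.187, -0.175]
wrist_force: [-0.1, 0.5, -1.4]
gripper_width: 0.0109
finger_force: 78.6
shift [-0.5852 -0.1857  0.0899] turn [-0.3301 -0.0005  0.0007] t 32.55 j [0.156 0.225 1.516 0.046 1.917 0.089] F [-0.1  0.5 -1.4] w 0.0109 eef [0.5219 0.1691 0.2133]
```

```bash
python3 -m handwheel '[[[-0.04,-0.013,0.006],[-0.03,0,0],-1],[[-0.12,-0.038,0.018],[-0.08,0,0],-1],[[-0.21,-0.067,0.032],[-0.14,0,0],-1],[[-0.3,-0.095,0.046],[-0.2,0,0],-1],[[-0.4,-0.127,0.061],[-0.26,0,0],-1],[[-0.49,-0.155,0.075],[-0.31,0,0],-1],[[-0.56,-0.178,0.086],[-0.33,0,0],-1],[[-0.585,-0.186,0.09],[-0.33,0,0],-1]]' 80
python3 -c "
from h import *
cv2.imwrite('pics/top7.png',cv2.resize(env.snapshot('top')[80:320,80:400],None,fx=2.45,fy=2.45,interpolation=cv2.INTER_CUBIC))
go([.44,-.13,.055],mat=np.array([[-np.sin(.07),np.cos(.07),0],[np.cos(.07),np.sin(.07),0],[0,0,-1]]).T)"
```

```text
time_s: 33.55
eef_pos: [0.4393, -0.1316, 0.2176]
tcp_rot: [0.683, 0.73, -0.002, -0.002]
wrist_force: [-0.5, 0.3, -1.7]
gripper_width: 0.0106
finger_force: 78.7
shift [0.004 0.003 0.325] turn [-0.0037 -0.0002 -0.0016] t 33.6 j [-0.453 -0.35   1.997 -0.003  1.5   -0.52 ] F [-0.5 -0.2 -0.5] w 0.011 eef [ 0.4396 -0.1321  0.2175]
```

View pics/top7.png

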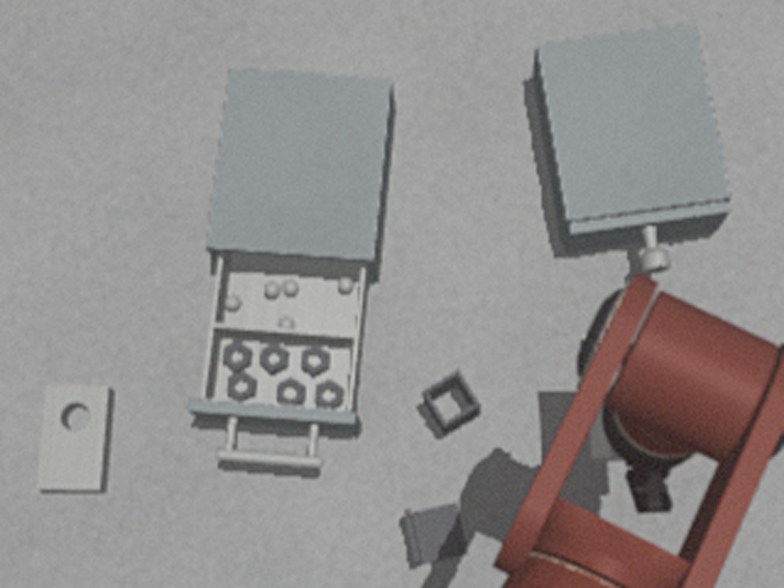

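All five balls are in the rear compartment at (233,302), (272,290), (290,288), (345,285) and (286,324). The offcut stands upright and the knob drawer is shut. I'll set the scoop down next.

```bash
python3 -m handwheel '[[[0,0,0.03],[-0.0037,0,0],-1],[[0,0,0.09],[-0.0037,0,0],-1],[[0,0,0.15],[-0.0037,0,0],-1],[[0,0,0.21],[-0.0037,0,0],-1],[[0,0,0.26],[-0.0037,0,0],-1],[[0,0,0.3],[-0.0037,0,0],-1],[[0,0,0.315],[-0.0037,0,0],-1],[[0,0,0.322],[-0.0037,0,0],-1]]' 80
python3 -m handwheel '[[[0,0,0.002],[0,0,0],-1],[[0,0,0.004],[0,0,0],-1],[[0,0,0.006],[0,0,0],-1],[[0,0,0.008],[0,0,0],-1],[[0,0,0.01],[0,0,0],-1],[[0,0,0.012],[0,0,0],-1],[[0,0,0.012],[0,0,0],-1],[[0,0,0.012],[0,0,0],-1]]' 80
```

```text
time_s: 34.6
eef_pos: [0.4395, -0.1292, 0.0552]
tcp_rot: [0.681, 0.732, 0.001, -0.0]
wrist_force: [-0.1, -0.5, -1.0]
gripper_width: 0.011
finger_force: 78.7
time_s: 35.6
eef_pos: [0.4397, -0.1302, 0.0513]
tcp_rot: [0.682, 0.732, 0.0, -0.0]
wrist_force: [-5.7, 2.4, 8.8]
gripper_width: 0.011
finger_force: 80.3
```

Contact at 8.8 N. I'll release, rise and back away.

```bash
python3 -m handwheel '[[[0,0,-0.002],[0,0,0],-1],[[0,0,-0.002],[0,0,0],-0.1],[[0,0,-0.002],[0,0,0],-0.1],[[0,0,-0.002],[0,0,0],-0.1],[[0,0,-0.002],[0,0,0],-0.1],[[0,0,-0.05],[0,0,0],-0.1],[[0,0,-0.13],[0,0,0],-0.1],[[0,0,-0.22],[0,0,0],-0.1]]' 40
python3 -m handwheel '[[[0,0,-0.1],[0,0,0],-0.1],[[0,-0.05,-0.2],[0,0,0],-0.1],[[0,-0.05,-0.2],[0,0,0],-0.1],[[0,-0.05,-0.2],[0,0,0],-0.1],[[0,-0.05,-0.2],[0,0,0],-0.1],[[0,-0.05,-0.2],[0,0,0],-0.1],[[0,-0.05,-0.2],[0,0,0],-0.1],[[0,-0.05,-0.2],[0,0,0],-0.1]]' 40
python3 -c "
from h import *
s=env.observe(); im=env.snapshot('wrist'); c=cam('wrist',s)
print(proj(c,[.44,-.13,.085]),proj(c,[.538,-.124,.017]),proj(c,[.5,-.10,.028]))
m=(cv2.cvtColor(im,cv2.COLOR_BGR2GRAY)>185).astype(np.uint8)
k=cv2.connectedComponentsWithStats(m)
print([(r.tolist(),q.round(0).tolist()) for r,q in zip(k[2],k[3]) if 60<r[4]<20000])
t=cam('top')
b=cv2.cvtColor(env.snapshot('top'),cv2.COLOR_BGR2GRAY)
a=cv2.cvtColor(cv2.imread('pics/top0.png'),cv2.COLOR_BGR2GRAY)
for n,(x0,x1,y0,y1) in dict(plate=(85,135,225,290),angle=(235,280,280,318),can=(420,490,225,280),knob=(290,385,85,195)).items(): print(n,cv2.absdiff(a,b)[y0:y1,x0:x1].mean().round(1))
cv2.imwrite('pics/top8.png',b)
"
```

```text
time_s: 36.6
eef_pos: [0.4388, -0.1299, 0.1603]
tcp_rot: [0.682, 0.732, 0.0, -0.001]
wrist_force: [0.4, 0.3, 0.8]
gripper_width: 0.0389
finger_force: 0.0
time_s: 37.6
eef_pos: [0.4143, -0.1319, 0.2595]
tcp_rot: [0.682, 0.732, 0.001, -0.0]
wrist_force: [0.2, 0.1, 0.0]
gripper_width: 0.0386
finger_force: 0.0
[301.6 196.3] [376.8 185.9] [350.8 165.2]
[([294, 163, 86, 39, 1860], [328.0, 180.0]), ([293, 185, 13, 26, 228], [300.0, 197.0]), ([305, 210, 69, 1, 69], [339.0, 210.0])]
plate 12.5
angle 22.5
can 10.4
knob 11.7
```

```bash
python3 -c "
from plant import env
print(env.finish_job())"
```

```text
the job is handed in; nothing more can be done
None
```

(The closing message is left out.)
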